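# Set the tube mixer's selector by feel and start it

## Task

Turn the mixer's black selector knob exactly four clicks clockwise from where it stands, counting the clicks by feel, and let go so that it rests in the fourth notch. Then press the round white start button fully in, gently, and let it come back up. Leave the mouse, the tube rack and the jar where they are.

Things in the scene. Friction and masses are not known exactly. Their poses are not given: they have to be found in the camera images.
- mixer: white tube mixer fixed on the table, 250 (x) by 280 (y) mm, flat top 75 mm above the table; origin: centre of the underside, x from the control side towards the tube platform, z up. Looking along x, the selector knob is left (mixer x -40, y +62 mm), the start button right (x -45, y -82 mm). The platform of capped tubes, x 42 to 114 mm, rises 66 mm above the top.
- dial_grip (a point): grip point on the selector knob's vertical axis, 108 mm above the table. The knob is a black bar 48 mm long (own x), 14 mm thick (own y), upper end 115 mm above the table, on a round skirt of 50 mm diameter whose top is 85 mm above the table; axes turn with it, z up. Grip the bar across its thickness from above; it only turns.
- dial_pointer (a point): pointer end of the knob's bar, 22 mm from the axis along its own -x, on the upper face, marked by a white line. The knob turns in hidden spring notches that are NOT evenly spaced (gaps differ twofold, none under 10 degrees), so an angle does not tell the count; it starts in one of several notches, rarely balanced on a crest (the drop off it may be counted or not). Four clicks take at most 88 degrees.
- dial (a joint): knob angle, rad, grows clockwise from above; 11 notches, 0 to 2.8 rad. Out of a notch the spring resists with 0.15 to 0.35 N m up to a crest halfway to the next notch, then pulls forward about as much: each such change of sign of the torque on the wrist is one click. Let go on a slope, it snaps into that slope's notch, on a crest into either, or it may stay.
- start_top (a point): centre of the top face of the round white start button (30 mm diameter, in a black collar), at mixer-frame x -45, y -82 mm; moves down with the button; z up
- start (a joint): travel of the start button, m: 0 up, 0.006 fully in; a spring pushes it back, 5 N at full travel. It counts as pressed beyond 0.005; past 0.006 it meets a hard stop, so stop at about 5 to 6 N; over 30 N is too hard
- mouse: black computer mouse, 62 mm across, 35 mm tall, loose on a fixed 200 by 220 mm mat; to be left alone
- tube_rack: loose grey rack, 50 by 150 mm, with five capped sample tubes, 84 mm tall; to be left alone
- specimen_jar: loose specimen jar, 56 mm diameter, 65 mm tall; to be left alone

How it is judged:
By the outcome, as a careful person would: the job done as asked, in the order asked, and still so for the second after the job is handed in, with the robot touching nothing.
It also fails if it takes over 72 s, if anything falls off the work surface, if the arm or the gripper's body presses on something with over 40 N, if the wrist force passes 120 N, or if a joint passes its speed limit or range.

## Robot

A 6-joint arm with a two-finger parallel gripper is mounted at the origin on the work surface. World frame = base frame: x ahead of the robot, y to its left, z up, the work surface at z = 0. Lengths are in mm, angles in rad, forces in N, time in s.
With the tool pointing down it reaches from about 275 to 1000 mm from the base axis. Payload 8.4 kg.
Tool frame: the origin (TCP) lies midway between the tips of the shut fingers; the grasp point (between the pads) lies 19 mm behind it; z points along the fingers, y is the line along which they close (so a half turn about z gives the same grasp; the last joint's range is limited). The gripper opens to 85 mm and grips with 20 to 120 N. Pads are 22 mm wide; open, the fingers measure 114 mm over their backs; the gripper's body (76 mm by 85 mm) begins 54 mm behind the grasp point. The pads swing forward as they close: fully open they stand 13 mm farther back than shut.
Start: joints at [-1.324, 0.353, 1.633, -0, 1.155, -0.002], TCP at [153.899, -605.758, 231.281] pointing down, gripper open.
Joint ranges: [-2.63, 2.63], [-0.92, 2.1], [0.06, 2.66], [-1.3, 4.44], [0, 2.69], [-3.02, 3.02]. Speed limits (rad/s): [2.22, 2.22, 2.79, 3.14, 3.14, 3.14].

## Interface

Orientations are given as [roll, pitch, yaw] about the fixed x, y, z axes, in that order (R = Rz(yaw) Ry(pitch) Rx(roll)).
In Python, from rig import r, imaging gives the robot as it stands. The module is installed in compiled form; this text tells all that it offers.
- The arm moves only by the tool arm_command, never from a script. Its argument "deltas" is a list of rows, each an object of numbers: "hand": the finger opening in mm, from 0 to 85.4; "tx", "ty", "tz": the shift along the tool's x, y, z in mm; "wx", "wy", "wz": the turn, a rotation vector about the tool's x, y, z in rad. A call has 1 to 8 rows; each row shifts and turns the commanded pose from where the row before left it, along the tool's axes as they then stand; what a row does not reach is not made up. A row lasts 1/8 s, in which the tool goes at most 62.5 mm and 10.7 degrees, less where a joint would pass 70% of its speed; a pose out of reach is approached as far as the arm can. A call with a gripper value outside its range is refused whole. The fingers move at their own pace and stop on an object; "squeeze" is the grip in N (left out, the last holds). Time passes only in rows, so rows that do not move let the fingers close. It gives the time, the measured TCP pose, the force, the opening and the grip force at its end, in the units of the state.
- r.sense(): the state, without advancing time (a new reading comes with each control period).
- imaging.grab_frame(name): name is "side" or "top"; returns a dict with "image" (480x640x3 uint8, red, green, blue), "mtx" (3x3 intrinsics, pixels), "world_to_cam" (4x4, takes a point from world to camera coordinates). Camera axes: x right, y up, looking along -z (the intrinsics and any distortion apply to the point x, -y, -z); pixel columns grow to the right and rows downward; lengths in mm; the calibration is good to about 2 mm. A picture is of the moment at which its call begins. There is no depth.
- r.sign_off(): hands the job in; it is judged then, once.
The state is a dict: "clock": time; "qpos": joint angles; "qvel": joint speeds; "joint_efforts": joint torques, N m; "eef_pos": TCP position; "tcp_rot": TCP orientation; "contact_force": force on the tool from outside, world axes, zero at the start; "wrist_torque": the same for the moment, N m; "opening": opening from 0.0 (shut) to 1.0 (fully open); "grasp_force": force on a finger pad.
Only numpy, scipy, OpenCV 4.12 (cv2) and the standard library are available. Lean on these libraries where they do the work, as an engineer would, in place of code of your own. Each camera call takes 0.05 s, during which the arm holds its last target. There are 200 camera calls.

## Working session

There is one attempt and no reset: what is moved stays moved. The work goes in short steps, Python scripts to look and compute and a tool call to move; the robot and the scene stay as the last step left them, time stands still between calls to the robot, and variables do not carry over. Pictures are saved under pics/ and viewed, at most 10 in all, crops included, and the job is handed in when it is done.

Besides the shell and the picture viewer there is one more tool, called after "Emit:" as name(argument=value, ...) on one line, values as JSON. arm_command: Moves the arm, as the interface text tells. Its arguments: {"type":"object","properties":{"deltas":{"type":"array"},"squeeze":{"type":"number"}},"required":["deltas"]}

```bash
mkdir -p pics
python3 - <<'E'
from rig import r, imaging
import cv2,numpy as np
for n in("top","side"):
    f=imaging.grab_frame(n); cv2.imwrite(f"pics/{n}0.png",f["image"][:,:,::-1]); np.savez(f"{n}0.npz",**f)
    print(n,f.keys(),f["mtx"].tolist(),np.round(f["world_to_cam"],3).tolist())
s=r.sense();print(s)
E
```

```text
top dict_keys(['image', 'mtx', 'world_to_cam']) [[543.6230966057481, 0.0, 315.15235033219506], [0.0, 543.6230966057481, 241.8379585666142], [0.0, 0.0, 1.0]] [[-0.001, -1.0, 0.013, -7.497], [0.99, 0.001, 0.143, -451.289], [-0.143, 0.013, 0.99, -1526.956], [0.0, 0.0, 0.0, 1.0]]
side dict_keys(['image', 'mtx', 'world_to_cam']) [[439.7154509170796, 0.0, 313.9834569433693], [0.0, 439.7154509170796, 243.62216153024542], [0.0, 0.0, 1.0]] [[-0.97, -0.245, 0.0, 433.786], [0.174, -0.689, 0.703, -143.803], [-0.172, 0.682, 0.711, -1043.71], [0.0, 0.0, 0.0, 1.0]]
{'clock': 0.1, 'qpos': array([-1.32439289e+00,  3.53608318e-01,  1.63403932e+00,  1.81028693e-05,
        1.15520130e+00, -2.39909980e-03]), 'qvel': array([-0.00087882, -0.00125338, -0.00116365,  0.00025686,  0.00180924,
       -0.00090086]), 'joint_efforts': array([-5.46566716e-04, -6.06356478e+01, -3.42819965e+01,  1.35891571e-05,
        4.13124319e-03, -5.76575886e-06]), 'eef_pos': array([ 153.80641418, -605.34851221,  230.62712129]), 'tcp_rot': array([-3.14033641e+00, -1.95665871e-05,  2.48795204e-01]), 'contact_force': array([ 0.2331069 , -0.56482105, -0.60821214]), 'wrist_torque': array([ 0.02559709, -0.02670136, -0.00439114]), 'grasp_force': 0.0, 'opening': 0.9991650758461385}
```

View pics/top0.png

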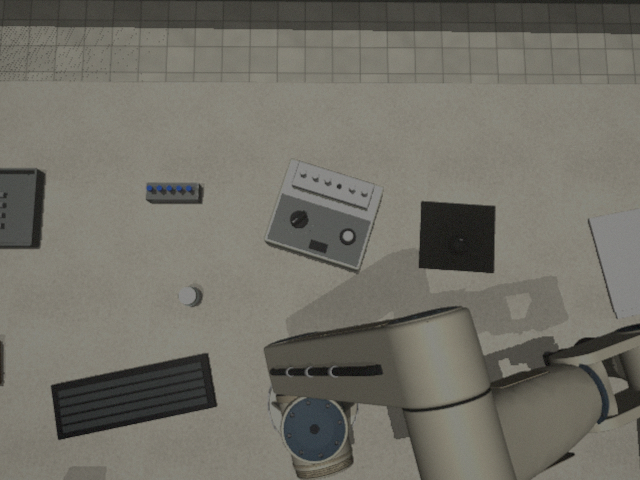

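View pics/side0.png

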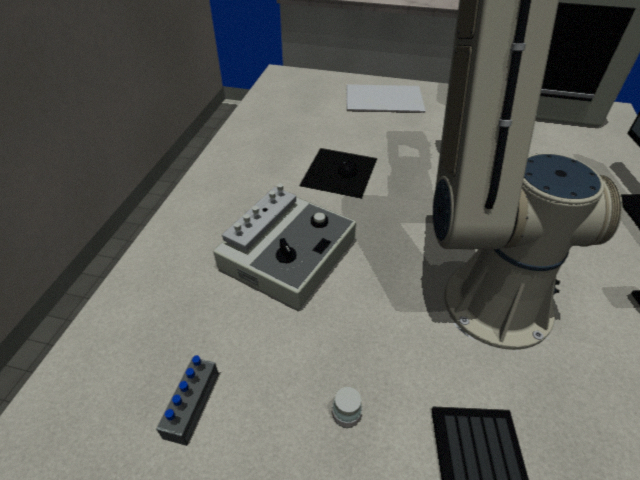

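The top view shows the mixer with its knob near (299,219) and button near (348,237). In the side view the knob is near (286,252) and the button near (320,219). I'll zoom in on both.

```bash
cat > h.py <<'E'
import numpy as np,cv2
def proj(f,P):
    P=np.atleast_2d(P);c=(f["world_to_cam"]@np.c_[P,np.ones(len(P))].T)[:3];K=f["mtx"]
    q=K@np.array([c[0],-c[1],-c[2]]);return (q[:2]/q[2]).T
def back(f,uv,z):
    W=f["world_to_cam"];d=np.linalg.inv(f["mtx"])@[uv[0],uv[1],1];d=W[:3,:3].T@[d[0],-d[1],-d[2]]
    o=-W[:3,:3].T@W[:3,3];return o+d*(z-o[2])/d[2]
E
python3 - <<'E'
import cv2,numpy as np
from h import *
t=np.load("top0.npz");s=np.load("side0.npz")
a=cv2.resize(t["image"][155:275,260:390,::-1],None,fx=6,fy=5*1.2/6*1.0*1.0 and 6,interpolation=cv2.INTER_CUBIC)[:600]
a=cv2.resize(t["image"][180:260,265:370,::-1],None,fx=7,fy=7,interpolation=cv2.INTER_CUBIC)
b=cv2.resize(s["image"][205:275,255:360,::-1],None,fx=7,fy=7,interpolation=cv2.INTER_CUBIC)
a=np.clip(a*1.8,0,255);b=np.clip(b*1.8,0,255)
cv2.imwrite("pics/a.png",a);cv2.imwrite("pics/b.png",b)
print(back(t,(348,237),80),back(s,(320,219),80),back(t,(299,219),115),back(s,(286,242),115))
E
```

```text
[458.10500405 -98.52384076  80.        ] [ 457.54698629 -103.66672791   80.        ] [502.35719562  37.47894894 115.        ] [506.97911798  31.28872521 115.        ][ WARN:0@0.032] global loadsave.cpp:1063 imwrite_ Unsupported depth image for selected encoder is fallbacked to CV_8U.
```

View pics/a.png

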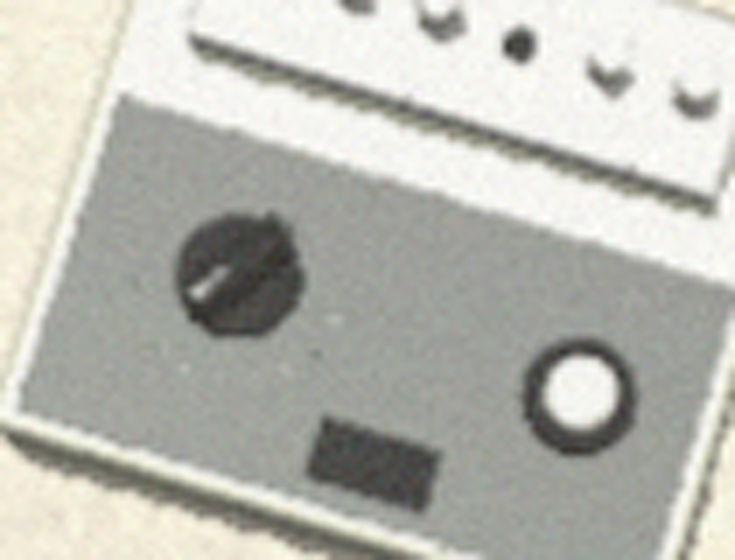

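View pics/b.png

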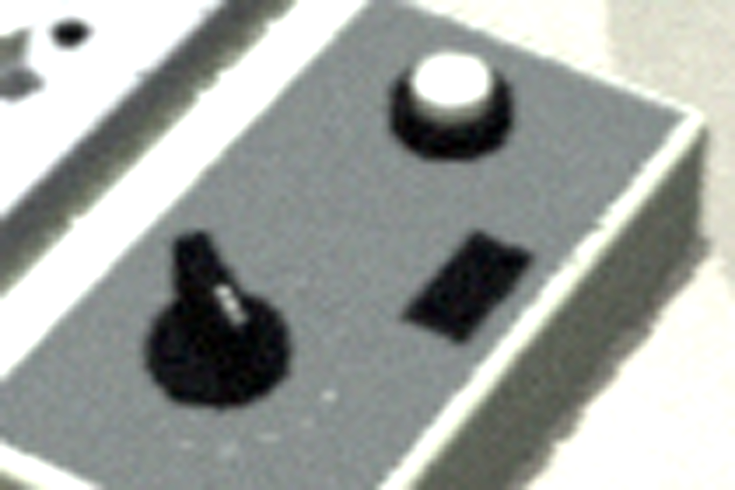

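Run:
```python
from h import *
from scipy.optimize import least_squares
t=np.load("top0.npz");s=np.load("side0.npz")
A=lambda p:np.array([265,180])+(np.array(p)-3)/7; B=lambda p:np.array([255,205])+(np.array(p)-3)/7
def pts(v):
    x,y,w,zb,k=v;c,q=np.cos(w),np.sin(w)
    M=lambda a,b:np.array([x+c*a-q*b,y+q*a+c*b])
    K=M(-40,62);b=M(-45,-82);d=np.array([np.cos(k),np.sin(k)])  # d: own +x of bar in world
    return np.array([[*K,85],[*b,zb],[*(K-24*d),115],[*(K+24*d),115]]),K,b
uvt=np.array([A((240,275)),A((580,390)),A((192,302)),A((287,222))])
uvs=np.array([B((219,345)),B((453,82)),B((243,324)),B((192,236))])
def f(v):
    P,_,_=pts(v[:5]);return np.r_[((proj(t,P)-uvt+v[5:7])).ravel(),((proj(s,P)-uvs)+v[7:9]).ravel(),v[5:]*.7]
R=least_squares(f,[520,-30,-.3,88,-.8,0,0,0,0]);print(R.x.round(3),R.fun.round(2),[q.round(1) for q in pts(R.x[:5])])
```

```text
[ 5.26384e+02 -3.22200e+01 -3.05000e-01  9.60220e+01 -8.84000e-01
  1.00000e-01 -4.16000e-01  3.32000e-01  3.20000e-01] [-0.1   0.11  0.5   0.17 -0.26 -0.28 -0.2   0.21  0.15 -0.4   0.    0.01
  0.16  0.48 -0.47 -0.25  0.07 -0.29  0.23  0.22] [array([[506.9,  38.9,  85. ],
       [458.8, -96.9,  96. ],
       [491.7,  57.5, 115. ],
       [522.1,  20.4, 115. ]]), array([506.9,  38.9]), array([458.8, -96.9])]
```

The fit is good, with residuals under 0.5 px. It puts the knob at (507, 39), the bar yaw at -0.88, and the button at (459, -97). I'll approach at height.

Emit:
arm_command(deltas=[{"tx": 31.3,"ty": -33.6},{"tx": 31.3,"ty": -33.6},{"tx": 31.3,"ty": -33.6},{"tx": 31.3,"ty": -33.6},{"tx": 31.3,"ty": -33.6},{"tx": 31.3,"ty": -33.6},{"tx": 31.3,"ty": -33.6},{"tx": 31.3,"ty": -33.6}])

```text
schema error: expected keys hand, tx, ty, tz, wx, wy, wz
```

Emit:
arm_command(deltas=[{"tx": 31.3,"ty": -33.6},{"tx": 31.3,"ty": -33.6},{"tx": 31.3,"ty": -33.6},{"tx": 31.3,"ty": -33.6},{"tx": 31.3,"ty": -33.6},{"tx": 31.3,"ty": -33.6},{"tx": 31.3,"ty": -33.6},{"tx": 31.3,"ty": -33.6}])

```text
schema error: expected keys hand, tx, ty, tz, wx, wy, wz
```

Emit:
arm_command(deltas=[{"wz": -0.168,"hand": 45},{"wz": -0.168},{"wz": -0.168},{"wz": -0.168},{"wz": -0.168},{"wz": -0.168}])

```text
schema error: expected keys hand, tx, ty, tz, wx, wy, wz
```

Emit:
arm_command(deltas=[{"wz": -0.168},{"wz": -0.168},{"wz": -0.168},{"wz": -0.168},{"wz": -0.168},{"wz": -0.161},{},{}])

```text
schema error: expected keys hand, tx, ty, tz, wx, wy, wz
```

All keys are required in every row.

Emit:
arm_command(deltas=[{"hand": 85,"tx": 31.3,"ty": -33.6,"tz": 0,"wx": 0,"wy": 0,"wz": 0},{"hand": 85,"tx": 31.3,"ty": -33.6,"tz": 0,"wx": 0,"wy": 0,"wz": 0},{"hand": 85,"tx": 31.3,"ty": -33.6,"tz": 0,"wx": 0,"wy": 0,"wz": 0},{"hand": 85,"tx": 31.3,"ty": -33.6,"tz": 0,"wx": 0,"wy": 0,"wz": 0},{"hand": 85,"tx": 31.3,"ty": -33.6,"tz": 0,"wx": 0,"wy": 0,"wz": 0},{"hand": 85,"tx": 31.3,"ty": -33.6,"tz": 0,"wx": 0,"wy": 0,"wz": 0},{"hand": 85,"tx": 31.3,"ty": -33.6,"tz": 0,"wx": 0,"wy": 0,"wz": 0},{"hand": 85,"tx": 31.3,"ty": -33.6,"tz": 0,"wx": 0,"wy": 0,"wz": 0}])

```text
clock: 1.1
eef_pos: [330.8, -282.1, 231.2]
tcp_rot: [-3.142, 0.0, 0.249]
contact_force: [0.9, 0.3, -0.0]
opening: 0.991
grasp_force: 0.0
```

Emit:
arm_command(deltas=[{"hand": 85,"tx": 31.3,"ty": -33.6,"tz": 0,"wx": 0,"wy": 0,"wz": 0},{"hand": 85,"tx": 31.3,"ty": -33.6,"tz": 0,"wx": 0,"wy": 0,"wz": 0},{"hand": 85,"tx": 31.3,"ty": -33.6,"tz": 0,"wx": 0,"wy": 0,"wz": 0},{"hand": 85,"tx": 31.3,"ty": -33.6,"tz": 0,"wx": 0,"wy": 0,"wz": 0},{"hand": 85,"tx": 31.3,"ty": -33.6,"tz": 0,"wx": 0,"wy": 0,"wz": 0},{"hand": 85,"tx": 31.3,"ty": -33.6,"tz": 0,"wx": 0,"wy": 0,"wz": 0},{"hand": 85,"tx": 31.3,"ty": -33.6,"tz": 0,"wx": 0,"wy": 0,"wz": 0},{"hand": 85,"tx": 31.3,"ty": -33.6,"tz": 0,"wx": 0,"wy": 0,"wz": 0}])

```text
clock: 2.1
eef_pos: [507.3, 40.1, 231.1]
tcp_rot: [3.142, 0.0, 0.249]
contact_force: [0.8, 0.3, 0.2]
opening: 0.996
grasp_force: 0.0
```

Emit:
arm_command(deltas=[{"hand": 45,"tx": 0,"ty": 0,"tz": 0,"wx": 0,"wy": 0,"wz": -0.168},{"hand": 45,"tx": 0,"ty": 0,"tz": 0,"wx": 0,"wy": 0,"wz": -0.168},{"hand": 45,"tx": 0,"ty": 0,"tz": 0,"wx": 0,"wy": 0,"wz": -0.168},{"hand": 45,"tx": 0,"ty": 0,"tz": 0,"wx": 0,"wy": 0,"wz": -0.168},{"hand": 45,"tx": 0,"ty": 0,"tz": 0,"wx": 0,"wy": 0,"wz": -0.168},{"hand": 45,"tx": 0,"ty": 0,"tz": 0,"wx": 0,"wy": 0,"wz": -0.168}])

```text
clock: 2.85
eef_pos: [506.6, 38.6, 231.0]
tcp_rot: [-3.141, 0.0, 1.262]
contact_force: [0.2, -0.2, -0.7]
opening: 0.53
grasp_force: 0.0
```

Emit:
arm_command(deltas=[{"hand": 45,"tx": 0,"ty": 0,"tz": 0,"wx": 0,"wy": 0,"wz": -0.168},{"hand": 45,"tx": 0,"ty": 0,"tz": 0,"wx": 0,"wy": 0,"wz": -0.168},{"hand": 45,"tx": 0,"ty": 0,"tz": 0,"wx": 0,"wy": 0,"wz": -0.168},{"hand": 45,"tx": 0,"ty": 0,"tz": 0,"wx": 0,"wy": 0,"wz": -0.168},{"hand": 45,"tx": 0,"ty": 0,"tz": 0,"wx": 0,"wy": 0,"wz": -0.168},{"hand": 45,"tx": 0,"ty": 0,"tz": 0,"wx": 0,"wy": 0,"wz": -0.161},{"hand": 45,"tx": 0,"ty": 0,"tz": 0,"wx": 0,"wy": 0,"wz": 0},{"hand": 45,"tx": 0,"ty": 0,"tz": 0,"wx": 0,"wy": 0,"wz": 0}])

```text
clock: 3.85
eef_pos: [506.8, 38.6, 231.2]
tcp_rot: [-3.141, -0.0, 2.254]
contact_force: [-0.6, 0.7, -0.7]
opening: 0.525
grasp_force: 0.0
```

Emit:
arm_command(deltas=[{"hand": 45,"tx": 0,"ty": 0,"tz": 20,"wx": 0,"wy": 0,"wz": 0},{"hand": 45,"tx": 0,"ty": 0,"tz": 25,"wx": 0,"wy": 0,"wz": 0},{"hand": 45,"tx": 0,"ty": 0,"tz": 25,"wx": 0,"wy": 0,"wz": 0},{"hand": 45,"tx": 0,"ty": 0,"tz": 20,"wx": 0,"wy": 0,"wz": 0},{"hand": 45,"tx": 0,"ty": 0,"tz": 15,"wx": 0,"wy": 0,"wz": 0},{"hand": 45,"tx": 0,"ty": 0,"tz": 12,"wx": 0,"wy": 0,"wz": 0},{"hand": 45,"tx": 0,"ty": 0,"tz": 12,"wx": 0,"wy": 0,"wz": 0},{"hand": 45,"tx": 0,"ty": 0,"tz": 10,"wx": 0,"wy": 0,"wz": 0}])

```text
clock: 4.85
eef_pos: [507.0, 38.6, 91.8]
tcp_rot: [3.141, 0.0, 2.258]
contact_force: [0.1, 0.6, 0.1]
opening: 0.527
grasp_force: 0.0
```

```bash
cat > s.py <<'E'
from rig import r
s=r.sense();print(round(s["clock"],3),s["eef_pos"].round(1),"yaw",s["tcp_rot"][2].round(4),"F",s["contact_force"].round(1),"T",s["wrist_torque"].round(3),"op",round(s["opening"]*85.4,1),"g",round(s["grasp_force"],1))
E
python3 s.py
python3 - <<'E'
from rig import imaging
import cv2
f=imaging.grab_frame("side");cv2.imwrite("pics/c.png",cv2.convertScaleAbs(cv2.resize(f["image"][190:290,225:360,::-1],None,fx=5.5,fy=5.5,interpolation=2),alpha=1.8))
E
```

```text
4.85 [507.   38.6  91.8] yaw 2.2576 F [0.1 0.6 0.1] T [ 0.018 -0.05   0.005] op 45.0 g 0.0
```

View pics/c.png

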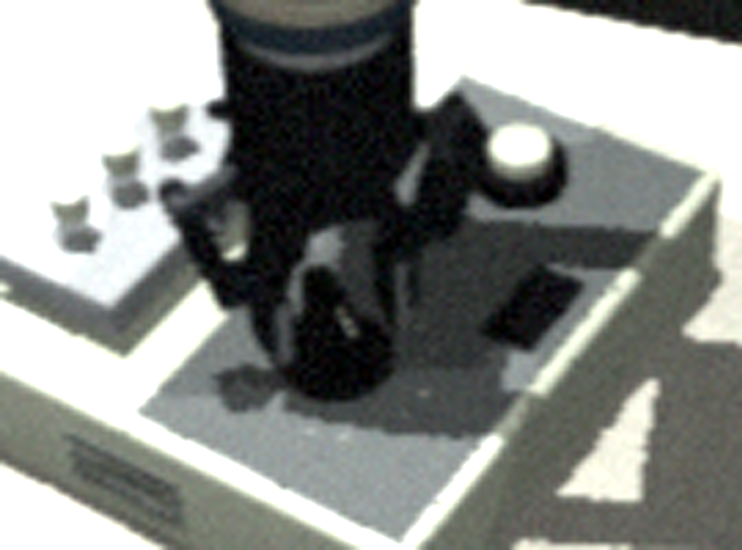

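The fingers straddle the bar, which is around crop pixel (335,310). I'll close gently first and feel for torque.

Emit:
arm_command(deltas=[{"hand": 18,"tx": 0,"ty": 0,"tz": 0,"wx": 0,"wy": 0,"wz": 0},{"hand": 18,"tx": 0,"ty": 0,"tz": 0,"wx": 0,"wy": 0,"wz": 0},{"hand": 18,"tx": 0,"ty": 0,"tz": 0,"wx": 0,"wy": 0,"wz": 0}], squeeze=20)

```text
clock: 5.28
eef_pos: [507.2, 38.6, 92.7]
tcp_rot: [3.141, 0.0, 2.258]
contact_force: [0.0, 0.0, -0.6]
opening: 0.212
grasp_force: 0.0
```

```bash
python3 s.py
```

```text
5.275 [507.2  38.6  92.7] yaw 2.2578 F [ 0.   0.  -0.6] T [0.044 0.041 0.015] op 18.1 g 0.0
```

Emit:
arm_command(deltas=[{"hand": 10,"tx": 0,"ty": 0,"tz": 0,"wx": 0,"wy": 0,"wz": 0},{"hand": 10,"tx": 0,"ty": 0,"tz": 0,"wx": 0,"wy": 0,"wz": 0},{"hand": 10,"tx": 0,"ty": 0,"tz": 0,"wx": 0,"wy": 0,"wz": 0}], squeeze=20)

```text
clock: 5.65
eef_pos: [507.9, 39.1, 92.9]
tcp_rot: [3.139, 0.001, 2.258]
contact_force: [2.8, 4.7, 1.5]
opening: 0.158
grasp_force: 24.3
```

```bash
python3 s.py
```

```text
5.65 [507.9  39.1  92.9] yaw 2.2576 F [2.8 4.7 1.5] T [ 0.656 -0.29  -0.037] op 13.5 g 24.3
```

Emit:
arm_command(deltas=[{"hand": 10,"tx": 0,"ty": 1,"tz": 0,"wx": 0,"wy": 0,"wz": 0},{"hand": 10,"tx": 0,"ty": 0,"tz": 0,"wx": 0,"wy": 0,"wz": 0}], squeeze=50)

```text
clock: 5.9
eef_pos: [508.0, 39.2, 92.9]
tcp_rot: [3.141, 0.001, 2.258]
contact_force: [-0.1, 1.2, 6.7]
opening: 0.151
grasp_force: 53.0
```

```bash
python3 s.py
```

```text
5.9 [508.   39.2  92.9] yaw 2.2581 F [-0.1  1.2  6.7] T [0.046 0.154 0.006] op 12.9 g 53.0
```

Emit:
arm_command(deltas=[{"hand": 10,"tx": 0,"ty": 0,"tz": 0,"wx": 0,"wy": 0,"wz": 0.03},{"hand": 10,"tx": 0,"ty": 0,"tz": 0,"wx": 0,"wy": 0,"wz": 0}])

```text
clock: 6.15
eef_pos: [508.0, 39.2, 92.9]
tcp_rot: [3.141, 0.001, 2.228]
contact_force: [-0.1, 0.5, 7.0]
opening: 0.154
grasp_force: 53.1
```

```bash
python3 s.py
```

```text
6.15 [508.   39.2  92.9] yaw 2.2281 F [-0.1  0.5  7. ] T [0.136 0.214 0.275] op 13.2 g 53.1
```

Emit:
arm_command(deltas=[{"hand": 10,"tx": 0,"ty": 0,"tz": 0,"wx": 0,"wy": 0,"wz": 0.03},{"hand": 10,"tx": 0,"ty": 0,"tz": 0,"wx": 0,"wy": 0,"wz": 0}])

```text
clock: 6.4
eef_pos: [508.0, 39.1, 93.0]
tcp_rot: [3.141, 0.001, 2.198]
contact_force: [0.4, 0.4, 6.7]
opening: 0.151
grasp_force: 53.1
```

```bash
python3 s.py
```

```text
6.4 [508.   39.1  93. ] yaw 2.198 F [0.4 0.4 6.7] T [0.096 0.275 0.122] op 12.9 g 53.1
```

Emit:
arm_command(deltas=[{"hand": 10,"tx": 0,"ty": 0,"tz": 0,"wx": 0,"wy": 0,"wz": 0.03},{"hand": 10,"tx": 0,"ty": 0,"tz": 0,"wx": 0,"wy": 0,"wz": 0}])

```text
clock: 6.65
eef_pos: [507.9, 39.1, 93.0]
tcp_rot: [3.141, 0.001, 2.168]
contact_force: [-1.7, 0.8, 7.6]
opening: 0.154
grasp_force: 53.1
```

```bash
python3 s.py
```

```text
6.65 [507.9  39.1  93. ] yaw 2.1677 F [-1.7  0.8  7.6] T [-0.047  0.247  0.041] op 13.1 g 53.1
```

Emit:
arm_command(deltas=[{"hand": 10,"tx": 0,"ty": 0,"tz": 0,"wx": 0,"wy": 0,"wz": 0.03},{"hand": 10,"tx": 0,"ty": 0,"tz": 0,"wx": 0,"wy": 0,"wz": 0}])

```text
clock: 6.9
eef_pos: [507.9, 39.1, 93.0]
tcp_rot: [3.141, 0.0, 2.137]
contact_force: [-0.8, -0.3, 7.8]
opening: 0.15
grasp_force: 53.1
```

```bash
python3 s.py
```

```text
6.9 [507.9  39.1  93. ] yaw 2.1374 F [-0.8 -0.3  7.8] T [-0.017  0.331 -0.155] op 12.8 g 53.1
```

Emit:
arm_command(deltas=[{"hand": 10,"tx": 0,"ty": 0,"tz": 0,"wx": 0,"wy": 0,"wz": 0.03},{"hand": 10,"tx": 0,"ty": 0,"tz": 0,"wx": 0,"wy": 0,"wz": 0}])

```text
clock: 7.15
eef_pos: [507.8, 39.1, 92.9]
tcp_rot: [3.141, 0.0, 2.107]
contact_force: [-0.2, 1.4, 7.3]
opening: 0.152
grasp_force: 53.2
```

```bash
python3 s.py
```

```text
7.15 [507.8  39.1  92.9] yaw 2.1072 F [-0.2  1.4  7.3] T [-0.1    0.316 -0.199] op 13.0 g 53.2
```

Emit:
arm_command(deltas=[{"hand": 10,"tx": 0,"ty": 0,"tz": 0,"wx": 0,"wy": 0,"wz": 0.03},{"hand": 10,"tx": 0,"ty": 0,"tz": 0,"wx": 0,"wy": 0,"wz": 0}])

```text
clock: 7.4
eef_pos: [507.8, 39.0, 92.9]
tcp_rot: [3.142, 0.0, 2.077]
contact_force: [-0.6, -0.6, 7.9]
opening: 0.154
grasp_force: 53.2
```

```bash
python3 s.py
```

```text
7.4 [507.8  39.   92.9] yaw 2.0774 F [-0.6 -0.6  7.9] T [-0.129  0.323 -0.15 ] op 13.1 g 53.2
```

Emit:
arm_command(deltas=[{"hand": 10,"tx": 0,"ty": 0,"tz": 0,"wx": 0,"wy": 0,"wz": 0.03},{"hand": 10,"tx": 0,"ty": 0,"tz": 0,"wx": 0,"wy": 0,"wz": 0}])

```text
clock: 7.65
eef_pos: [507.8, 39.0, 92.9]
tcp_rot: [3.142, 0.0, 2.048]
contact_force: [-1.3, 1.4, 7.3]
opening: 0.15
grasp_force: 53.2
```

```bash
python3 s.py
```

```text
7.65 [507.8  39.   92.9] yaw 2.0478 F [-1.3  1.4  7.3] T [-0.02   0.342  0.072] op 12.8 g 53.2
```

Emit:
arm_command(deltas=[{"hand": 10,"tx": 0,"ty": 0,"tz": 0,"wx": 0,"wy": 0,"wz": 0.03},{"hand": 10,"tx": 0,"ty": 0,"tz": 0,"wx": 0,"wy": 0,"wz": 0}])

```text
clock: 7.9
eef_pos: [507.7, 39.0, 92.9]
tcp_rot: [-3.142, 0.001, 2.018]
contact_force: [-0.7, -0.6, 7.6]
opening: 0.156
grasp_force: 53.2
```

```bash
python3 s.py
```

```text
7.9 [507.7  39.   92.9] yaw 2.0182 F [-0.7 -0.6  7.6] T [-0.031  0.408  0.231] op 13.4 g 53.2
```

Emit:
arm_command(deltas=[{"hand": 10,"tx": 0,"ty": 0,"tz": 0,"wx": 0,"wy": 0,"wz": 0.03},{"hand": 10,"tx": 0,"ty": 0,"tz": 0,"wx": 0,"wy": 0,"wz": 0}])

```text
clock: 8.15
eef_pos: [507.7, 39.0, 92.9]
tcp_rot: [-3.141, 0.0, 1.988]
contact_force: [-1.6, 0.4, 7.8]
opening: 0.15
grasp_force: 53.2
```

```bash
python3 s.py
```

```text
8.15 [507.7  39.   92.9] yaw 1.9879 F [-1.6  0.4  7.8] T [-0.048  0.404  0.095] op 12.8 g 53.2
```

Emit:
arm_command(deltas=[{"hand": 10,"tx": 0,"ty": 0,"tz": 0,"wx": 0,"wy": 0,"wz": 0.03},{"hand": 10,"tx": 0,"ty": 0,"tz": 0,"wx": 0,"wy": 0,"wz": 0}])

```text
clock: 8.4
eef_pos: [507.6, 39.0, 93.0]
tcp_rot: [-3.141, 0.0, 1.958]
contact_force: [-2.5, -0.6, 8.4]
opening: 0.155
grasp_force: 53.3
```

```bash
python3 s.py
```

```text
8.4 [507.6  39.   93. ] yaw 1.9576 F [-2.5 -0.6  8.4] T [-0.11   0.477 -0.041] op 13.2 g 53.3
```

Emit:
arm_command(deltas=[{"hand": 10,"tx": 0,"ty": 0,"tz": 0,"wx": 0,"wy": 0,"wz": 0.03},{"hand": 10,"tx": 0,"ty": 0,"tz": 0,"wx": 0,"wy": 0,"wz": 0}])

```text
clock: 8.65
eef_pos: [507.6, 39.0, 92.9]
tcp_rot: [-3.141, 0.0, 1.927]
contact_force: [-1.7, -1.0, 8.8]
opening: 0.153
grasp_force: 53.3
```

```bash
python3 s.py
```

```text
8.65 [507.6  39.   92.9] yaw 1.9273 F [-1.7 -1.   8.8] T [-0.189  0.52  -0.18 ] op 13.0 g 53.3
```

One click at yaw 2.16 and a second at about 1.965; I'll continue.

Emit:
arm_command(deltas=[{"hand": 10,"tx": 0,"ty": 0,"tz": 0,"wx": 0,"wy": 0,"wz": 0.03},{"hand": 10,"tx": 0,"ty": 0,"tz": 0,"wx": 0,"wy": 0,"wz": 0}])

```text
clock: 8.9
eef_pos: [507.5, 39.0, 92.9]
tcp_rot: [-3.141, 0.0, 1.897]
contact_force: [-2.5, -0.8, 9.3]
opening: 0.151
grasp_force: 53.3
```

```bash
python3 s.py
```

```text
8.9 [507.5  39.   92.9] yaw 1.8973 F [-2.5 -0.8  9.3] T [-0.226  0.486 -0.189] op 12.9 g 53.3
```

Emit:
arm_command(deltas=[{"hand": 10,"tx": 0,"ty": 0,"tz": 0,"wx": 0,"wy": 0,"wz": 0.03},{"hand": 10,"tx": 0,"ty": 0,"tz": 0,"wx": 0,"wy": 0,"wz": 0}])

```text
clock: 9.15
eef_pos: [507.5, 38.9, 92.9]
tcp_rot: [-3.141, 0.0, 1.868]
contact_force: [-2.3, -1.1, 8.8]
opening: 0.154
grasp_force: 53.3
```

```bash
python3 s.py
```

```text
9.15 [507.5  38.9  92.9] yaw 1.8676 F [-2.3 -1.1  8.8] T [-0.116  0.428 -0.022] op 13.2 g 53.3
```

Emit:
arm_command(deltas=[{"hand": 10,"tx": 0,"ty": 0,"tz": 0,"wx": 0,"wy": 0,"wz": 0.03},{"hand": 10,"tx": 0,"ty": 0,"tz": 0,"wx": 0,"wy": 0,"wz": 0}])

```text
clock: 9.4
eef_pos: [507.5, 39.0, 92.9]
tcp_rot: [-3.141, 0.0, 1.838]
contact_force: [-2.3, 0.6, 9.5]
opening: 0.152
grasp_force: 53.4
```

```bash
python3 s.py
```

```text
9.4 [507.5  39.   92.9] yaw 1.8379 F [-2.3  0.6  9.5] T [-0.141  0.537  0.114] op 13.0 g 53.4
```

Emit:
arm_command(deltas=[{"hand": 10,"tx": 0,"ty": 0,"tz": 0,"wx": 0,"wy": 0,"wz": 0.03},{"hand": 10,"tx": 0,"ty": 0,"tz": 0,"wx": 0,"wy": 0,"wz": 0}])

```text
clock: 9.65
eef_pos: [507.4, 38.9, 92.9]
tcp_rot: [-3.141, 0.001, 1.808]
contact_force: [-2.5, -0.6, 9.5]
opening: 0.154
grasp_force: 53.4
```

```bash
python3 s.py
```

```text
9.65 [507.4  38.9  92.9] yaw 1.8081 F [-2.5 -0.6  9.5] T [-0.09   0.517  0.252] op 13.1 g 53.4
```

Emit:
arm_command(deltas=[{"hand": 10,"tx": 0,"ty": 0,"tz": 0,"wx": 0,"wy": 0,"wz": 0.03},{"hand": 10,"tx": 0,"ty": 0,"tz": 0,"wx": 0,"wy": 0,"wz": 0}])

```text
clock: 9.9
eef_pos: [507.4, 38.9, 92.9]
tcp_rot: [-3.141, 0.001, 1.778]
contact_force: [-2.5, -0.4, 9.0]
opening: 0.153
grasp_force: 53.4
```

```bash
python3 s.py
```

```text
9.9 [507.4  38.9  92.9] yaw 1.7781 F [-2.5 -0.4  9. ] T [-0.144  0.487  0.26 ] op 13.1 g 53.4
```

Emit:
arm_command(deltas=[{"hand": 10,"tx": 0,"ty": 0,"tz": 0,"wx": 0,"wy": 0,"wz": 0.03},{"hand": 10,"tx": 0,"ty": 0,"tz": 0,"wx": 0,"wy": 0,"wz": 0}])

```text
clock: 10.15
eef_pos: [507.3, 38.9, 92.9]
tcp_rot: [-3.141, 0.001, 1.748]
contact_force: [-2.3, -0.9, 9.4]
opening: 0.152
grasp_force: 53.5
```

```bash
python3 s.py
```

```text
10.15 [507.3  38.9  92.9] yaw 1.7484 F [-2.3 -0.9  9.4] T [-0.055  0.596  0.316] op 13.0 g 53.5
```

Emit:
arm_command(deltas=[{"hand": 10,"tx": 0,"ty": 0,"tz": 0,"wx": 0,"wy": 0,"wz": 0.03},{"hand": 10,"tx": 0,"ty": 0,"tz": 0,"wx": 0,"wy": 0,"wz": 0}])

```text
clock: 10.4
eef_pos: [507.3, 38.9, 92.9]
tcp_rot: [-3.141, 0.001, 1.718]
contact_force: [-2.9, -0.8, 9.1]
opening: 0.151
grasp_force: 53.4
```

```bash
python3 s.py
```

```text
10.4 [507.3  38.9  92.9] yaw 1.7179 F [-2.9 -0.8  9.1] T [-0.169  0.623  0.125] op 12.9 g 53.4
```

Emit:
arm_command(deltas=[{"hand": 10,"tx": 0,"ty": 0,"tz": 0,"wx": 0,"wy": 0,"wz": 0.03},{"hand": 10,"tx": 0,"ty": 0,"tz": 0,"wx": 0,"wy": 0,"wz": 0}])

```text
clock: 10.65
eef_pos: [507.2, 38.9, 92.9]
tcp_rot: [-3.141, 0.0, 1.688]
contact_force: [-2.6, -1.1, 10.0]
opening: 0.146
grasp_force: 53.5
```

```bash
python3 s.py
```

```text
10.65 [507.2  38.9  92.9] yaw 1.6877 F [-2.6 -1.1 10. ] T [-0.144  0.757  0.053] op 12.5 g 53.5
```

Emit:
arm_command(deltas=[{"hand": 10,"tx": 0,"ty": 0,"tz": 0,"wx": 0,"wy": 0,"wz": 0.03},{"hand": 10,"tx": 0,"ty": 0,"tz": 0,"wx": 0,"wy": 0,"wz": 0}])

```text
clock: 10.9
eef_pos: [507.2, 38.9, 92.9]
tcp_rot: [-3.141, 0.0, 1.657]
contact_force: [-3.8, -0.4, 9.8]
opening: 0.149
grasp_force: 53.5
```

```bash
python3 s.py
```

```text
10.9 [507.2  38.9  92.9] yaw 1.6574 F [-3.8 -0.4  9.8] T [-0.216  0.755 -0.175] op 12.8 g 53.5
```

Emit:
arm_command(deltas=[{"hand": 10,"tx": 0,"ty": 0,"tz": 0,"wx": 0,"wy": 0,"wz": 0.03},{"hand": 10,"tx": 0,"ty": 0,"tz": 0,"wx": 0,"wy": 0,"wz": 0}])

```text
clock: 11.15
eef_pos: [507.2, 38.9, 92.9]
tcp_rot: [-3.141, 0.0, 1.627]
contact_force: [-3.2, -0.8, 9.4]
opening: 0.154
grasp_force: 53.6
```

```bash
python3 s.py
```

```text
11.15 [507.2  38.9  92.9] yaw 1.6272 F [-3.2 -0.8  9.4] T [-0.182  0.795 -0.177] op 13.1 g 53.6
```

Emit:
arm_command(deltas=[{"hand": 10,"tx": 0,"ty": 0,"tz": 0,"wx": 0,"wy": 0,"wz": 0.03},{"hand": 10,"tx": 0,"ty": 0,"tz": 0,"wx": 0,"wy": 0,"wz": 0}])

```text
clock: 11.4
eef_pos: [507.1, 38.9, 92.9]
tcp_rot: [-3.14, 0.0, 1.597]
contact_force: [-3.0, -1.2, 10.9]
opening: 0.148
grasp_force: 53.6
```

```bash
python3 s.py
```

```text
11.4 [507.1  38.9  92.9] yaw 1.5973 F [-3.  -1.2 10.9] T [-0.243  0.806 -0.186] op 12.6 g 53.6
```

Emit:
arm_command(deltas=[{"hand": 10,"tx": 0,"ty": 0,"tz": 0,"wx": 0,"wy": 0,"wz": 0.03},{"hand": 10,"tx": 0,"ty": 0,"tz": 0,"wx": 0,"wy": 0,"wz": 0}])

```text
clock: 11.65
eef_pos: [507.1, 38.9, 92.9]
tcp_rot: [-3.14, 0.001, 1.567]
contact_force: [-3.1, -1.3, 11.2]
opening: 0.155
grasp_force: 53.6
```

```bash
python3 s.py
```

```text
11.65 [507.1  38.9  92.9] yaw 1.5674 F [-3.1 -1.3 11.2] T [-0.238  0.788 -0.209] op 13.2 g 53.6
```

Emit:
arm_command(deltas=[{"hand": 10,"tx": 0,"ty": 0,"tz": 0,"wx": 0,"wy": 0,"wz": 0.03},{"hand": 10,"tx": 0,"ty": 0,"tz": 0,"wx": 0,"wy": 0,"wz": 0}])

```text
clock: 11.9
eef_pos: [507.0, 38.9, 92.9]
tcp_rot: [-3.14, 0.001, 1.537]
contact_force: [-3.6, -0.8, 10.6]
opening: 0.151
grasp_force: 53.6
```

```bash
python3 s.py
```

```text
11.9 [507.   38.9  92.9] yaw 1.5375 F [-3.6 -0.8 10.6] T [-0.152  0.819 -0.133] op 12.9 g 53.6
```

Emit:
arm_command(deltas=[{"hand": 10,"tx": 0,"ty": 0,"tz": 0,"wx": 0,"wy": 0,"wz": 0.03},{"hand": 10,"tx": 0,"ty": 0,"tz": 0,"wx": 0,"wy": 0,"wz": 0}])

```text
clock: 12.15
eef_pos: [507.0, 38.9, 92.9]
tcp_rot: [-3.14, 0.001, 1.508]
contact_force: [-4.3, -1.1, 11.6]
opening: 0.153
grasp_force: 53.6
```

```bash
python3 s.py
```

```text
12.15 [507.   38.9  92.9] yaw 1.5076 F [-4.3 -1.1 11.6] T [-0.169  0.779  0.025] op 13.1 g 53.6
```

Emit:
arm_command(deltas=[{"hand": 10,"tx": 0,"ty": 0,"tz": 0,"wx": 0,"wy": 0,"wz": 0.03},{"hand": 10,"tx": 0,"ty": 0,"tz": 0,"wx": 0,"wy": 0,"wz": 0}])

```text
clock: 12.4
eef_pos: [506.9, 38.9, 92.9]
tcp_rot: [-3.14, 0.001, 1.478]
contact_force: [-4.0, -1.0, 10.9]
opening: 0.149
grasp_force: 53.7
```

```bash
python3 s.py
```

```text
12.4 [506.9  38.9  92.9] yaw 1.4778 F [-4.  -1.  10.9] T [-0.123  0.903  0.116] op 12.7 g 53.7
```

Emit:
arm_command(deltas=[{"hand": 10,"tx": 0,"ty": 0,"tz": 0,"wx": 0,"wy": 0,"wz": 0.03},{"hand": 10,"tx": 0,"ty": 0,"tz": 0,"wx": 0,"wy": 0,"wz": 0}])

```text
clock: 12.65
eef_pos: [506.9, 38.9, 92.9]
tcp_rot: [-3.14, 0.001, 1.448]
contact_force: [-4.3, 0.3, 10.9]
opening: 0.149
grasp_force: 53.7
```

```bash
python3 s.py
```

```text
12.65 [506.9  38.9  92.9] yaw 1.4481 F [-4.3  0.3 10.9] T [-0.065  0.857  0.201] op 12.7 g 53.7
```

Emit:
arm_command(deltas=[{"hand": 10,"tx": 0,"ty": 0,"tz": 0,"wx": 0,"wy": 0,"wz": 0.03},{"hand": 10,"tx": 0,"ty": 0,"tz": 0,"wx": 0,"wy": 0,"wz": 0}])

```text
clock: 12.9
eef_pos: [506.9, 39.0, 92.9]
tcp_rot: [-3.14, 0.001, 1.418]
contact_force: [-3.9, -0.4, 11.1]
opening: 0.152
grasp_force: 53.7
```

```bash
python3 s.py
```

```text
12.9 [506.9  39.   92.9] yaw 1.4182 F [-3.9 -0.4 11.1] T [-0.057  0.932  0.2  ] op 12.9 g 53.7
```

Emit:
arm_command(deltas=[{"hand": 10,"tx": 0,"ty": 0,"tz": 0,"wx": 0,"wy": 0,"wz": 0.03},{"hand": 10,"tx": 0,"ty": 0,"tz": 0,"wx": 0,"wy": 0,"wz": 0}])

```text
clock: 13.15
eef_pos: [506.9, 38.9, 92.9]
tcp_rot: [-3.14, 0.001, 1.388]
contact_force: [-5.0, -1.0, 12.8]
opening: 0.15
grasp_force: 53.8
```

```bash
python3 s.py
```

```text
13.15 [506.9  38.9  92.9] yaw 1.3882 F [-5.  -1.  12.8] T [0.002 0.907 0.345] op 12.8 g 53.8
```

Emit:
arm_command(deltas=[{"hand": 10,"tx": 0,"ty": 0,"tz": 0,"wx": 0,"wy": 0,"wz": 0.03},{"hand": 10,"tx": 0,"ty": 0,"tz": 0,"wx": 0,"wy": 0,"wz": 0}])

```text
clock: 13.4
eef_pos: [506.8, 39.0, 92.9]
tcp_rot: [-3.14, 0.001, 1.358]
contact_force: [-4.9, -0.2, 11.9]
opening: 0.149
grasp_force: 53.8
```

```bash
python3 s.py
```

```text
13.4 [506.8  39.   92.9] yaw 1.3581 F [-4.9 -0.2 11.9] T [-0.015  0.993  0.232] op 12.8 g 53.8
```

Emit:
arm_command(deltas=[{"hand": 10,"tx": 0,"ty": 0,"tz": 0,"wx": 0,"wy": 0,"wz": 0.03},{"hand": 10,"tx": 0,"ty": 0,"tz": 0,"wx": 0,"wy": 0,"wz": 0}])

```text
clock: 13.65
eef_pos: [506.7, 39.0, 92.9]
tcp_rot: [-3.14, 0.001, 1.328]
contact_force: [-4.6, -0.5, 11.8]
opening: 0.153
grasp_force: 53.8
```

```bash
python3 s.py
```

```text
13.65 [506.7  39.   92.9] yaw 1.3276 F [-4.6 -0.5 11.8] T [-0.004  1.03   0.06 ] op 13.0 g 53.8
```

Emit:
arm_command(deltas=[{"hand": 10,"tx": 0,"ty": 0,"tz": 0,"wx": 0,"wy": 0,"wz": 0.03},{"hand": 10,"tx": 0,"ty": 0,"tz": 0,"wx": 0,"wy": 0,"wz": 0}])

```text
clock: 13.9
eef_pos: [506.6, 39.0, 92.9]
tcp_rot: [-3.14, 0.001, 1.297]
contact_force: [-5.1, -0.5, 11.5]
opening: 0.149
grasp_force: 53.8
```

```bash
python3 s.py
```

```text
13.9 [506.6  39.   92.9] yaw 1.2974 F [-5.1 -0.5 11.5] T [-0.061  1.057 -0.095] op 12.8 g 53.8
```

Emit:
arm_command(deltas=[{"hand": 10,"tx": 0,"ty": 0,"tz": 0,"wx": 0,"wy": 0,"wz": 0.03},{"hand": 10,"tx": 0,"ty": 0,"tz": 0,"wx": 0,"wy": 0,"wz": 0}])

```text
clock: 14.15
eef_pos: [506.6, 39.0, 92.9]
tcp_rot: [-3.14, 0.001, 1.267]
contact_force: [-5.5, -0.4, 11.7]
opening: 0.152
grasp_force: 53.9
```

```bash
python3 s.py
```

```text
14.15 [506.6  39.   92.9] yaw 1.2672 F [-5.5 -0.4 11.7] T [-0.084  1.07  -0.265] op 13.0 g 53.9
```

Emit:
arm_command(deltas=[{"hand": 10,"tx": 0,"ty": 0,"tz": 0,"wx": 0,"wy": 0,"wz": 0.03},{"hand": 10,"tx": 0,"ty": 0,"tz": 0,"wx": 0,"wy": 0,"wz": 0}])

```text
clock: 14.4
eef_pos: [506.6, 39.0, 92.9]
tcp_rot: [-3.14, 0.001, 1.237]
contact_force: [-5.3, 0.3, 11.9]
opening: 0.153
grasp_force: 53.9
```

```bash
python3 s.py
```

```text
14.4 [506.6  39.   92.9] yaw 1.2372 F [-5.3  0.3 11.9] T [-0.063  1.042 -0.189] op 13.1 g 53.9
```

Emit:
arm_command(deltas=[{"hand": 10,"tx": 0,"ty": 0,"tz": 0,"wx": 0,"wy": 0,"wz": 0.03},{"hand": 10,"tx": 0,"ty": 0,"tz": 0,"wx": 0,"wy": 0,"wz": 0}])

```text
clock: 14.65
eef_pos: [506.6, 39.0, 92.9]
tcp_rot: [-3.14, 0.001, 1.207]
contact_force: [-4.8, 0.2, 12.6]
opening: 0.154
grasp_force: 53.9
```

```bash
python3 s.py
```

```text
14.65 [506.6  39.   92.9] yaw 1.2073 F [-4.8  0.2 12.6] T [ 0.01   1.141 -0.119] op 13.2 g 53.9
```

Emit:
arm_command(deltas=[{"hand": 10,"tx": 0,"ty": 0,"tz": 0,"wx": 0,"wy": 0,"wz": 0.03},{"hand": 10,"tx": 0,"ty": 0,"tz": 0,"wx": 0,"wy": 0,"wz": 0}])

```text
clock: 14.9
eef_pos: [506.5, 39.1, 92.9]
tcp_rot: [-3.14, 0.001, 1.177]
contact_force: [-5.6, 0.3, 13.9]
opening: 0.154
grasp_force: 53.9
```

```bash
python3 s.py
```

```text
14.9 [506.5  39.1  92.9] yaw 1.1773 F [-5.6  0.3 13.9] T [ 0.054  1.164 -0.14 ] op 13.1 g 53.9
```

Emit:
arm_command(deltas=[{"hand": 10,"tx": 0,"ty": -0.5,"tz": 0,"wx": 0,"wy": 0,"wz": 0.03},{"hand": 10,"tx": 0,"ty": 0,"tz": 0,"wx": 0,"wy": 0,"wz": 0}])

```text
clock: 15.15
eef_pos: [506.5, 39.1, 92.9]
tcp_rot: [-3.141, 0.001, 1.148]
contact_force: [-4.3, -0.6, 11.3]
opening: 0.152
grasp_force: 53.6
```

```bash
python3 s.py
```

```text
15.15 [506.5  39.1  92.9] yaw 1.1477 F [-4.3 -0.6 11.3] T [-0.148  0.778 -0.012] op 13.0 g 53.6
```

Emit:
arm_command(deltas=[{"hand": 10,"tx": 0,"ty": -0.5,"tz": 0,"wx": 0,"wy": 0,"wz": 0.015},{"hand": 10,"tx": 0,"ty": 0,"tz": 0,"wx": 0,"wy": 0,"wz": 0}])

```text
clock: 15.4
eef_pos: [506.4, 39.1, 92.9]
tcp_rot: [-3.142, 0.001, 1.133]
contact_force: [-2.5, -1.7, 9.8]
opening: 0.151
grasp_force: 53.4
```

```bash
python3 s.py
```

```text
15.4 [506.4  39.1  92.9] yaw 1.133 F [-2.5 -1.7  9.8] T [-0.389  0.535  0.035] op 12.9 g 53.4
```

The knob is seated in notch 4, with torque near zero. I'll release it and rise.

Emit:
arm_command(deltas=[{"hand": 45,"tx": 0,"ty": 0,"tz": 0,"wx": 0,"wy": 0,"wz": 0},{"hand": 45,"tx": 0,"ty": 0,"tz": 0,"wx": 0,"wy": 0,"wz": 0},{"hand": 45,"tx": 0,"ty": 0,"tz": 0,"wx": 0,"wy": 0,"wz": 0},{"hand": 45,"tx": 0,"ty": 0,"tz": -15,"wx": 0,"wy": 0,"wz": 0},{"hand": 45,"tx": 0,"ty": 0,"tz": -25,"wx": 0,"wy": 0,"wz": 0},{"hand": 0,"tx": 0,"ty": 0,"tz": -30,"wx": 0,"wy": 0,"wz": 0},{"hand": 0,"tx": 0,"ty": 0,"tz": 0,"wx": 0,"wy": 0,"wz": 0},{"hand": 0,"tx": 0,"ty": 0,"tz": 0,"wx": 0,"wy": 0,"wz": 0}])

```text
clock: 16.4
eef_pos: [506.6, 39.6, 162.4]
tcp_rot: [3.141, -0.0, 1.133]
contact_force: [-0.9, 0.2, 0.4]
opening: 0.003
grasp_force: 0.0
```

```bash
python3 s.py
python3 - <<'E'
import numpy as np
from rig import r
s=r.sense();d=np.array([458.8,-96.9])-s["eef_pos"][:2];y=s["tcp_rot"][2]
print(d, d@[np.cos(y),np.sin(y)], d@[np.sin(y),-np.cos(y)])
E
```

```text
16.4 [506.6  39.6 162.4] yaw 1.1328 F [-0.9  0.2  0.4] T [-0.023  0.01  -0.014] op 0.2 g 0.0
[ -47.77903983 -136.51746587] -143.8955732317026 14.625974813300754
```

Emit:
arm_command(deltas=[{"hand": 0,"tx": -24,"ty": 2.4,"tz": 0,"wx": 0,"wy": 0,"wz": 0},{"hand": 0,"tx": -24,"ty": 2.4,"tz": 0,"wx": 0,"wy": 0,"wz": 0},{"hand": 0,"tx": -24,"ty": 2.4,"tz": 0,"wx": 0,"wy": 0,"wz": 0},{"hand": 0,"tx": -24,"ty": 2.4,"tz": 0,"wx": 0,"wy": 0,"wz": 0},{"hand": 0,"tx": -24,"ty": 2.5,"tz": 0,"wx": 0,"wy": 0,"wz": 0},{"hand": 0,"tx": -23.9,"ty": 2.5,"tz": 0,"wx": 0,"wy": 0,"wz": 0},{"hand": 0,"tx": 0,"ty": 0,"tz": 0,"wx": 0,"wy": 0,"wz": 0}])

```text
clock: 17.27
eef_pos: [457.9, -97.6, 161.4]
tcp_rot: [-3.14, 0.001, 1.131]
contact_force: [-0.1, 0.9, 0.2]
opening: 0.0
grasp_force: 0.0
```

Emit:
arm_command(deltas=[{"hand": 0,"tx": 0,"ty": 0,"tz": 15,"wx": 0,"wy": 0,"wz": 0},{"hand": 0,"tx": 0,"ty": 0,"tz": 15,"wx": 0,"wy": 0,"wz": 0},{"hand": 0,"tx": 0,"ty": 0,"tz": 15,"wx": 0,"wy": 0,"wz": 0},{"hand": 0,"tx": 0,"ty": 0,"tz": 10,"wx": 0,"wy": 0,"wz": 0},{"hand": 0,"tx": 0,"ty": 0,"tz": 0,"wx": 0,"wy": 0,"wz": 0}])

```text
clock: 17.9
eef_pos: [458.3, -96.6, 106.3]
tcp_rot: [-3.14, 0.0, 1.133]
contact_force: [-0.2, 0.3, -0.1]
opening: -0.002
grasp_force: 0.0
```

```bash
python3 s.py
python3 - <<'E'
from rig import imaging
import cv2
f=imaging.grab_frame("side");cv2.imwrite("pics/d.png",cv2.convertScaleAbs(cv2.resize(f["image"][190:290,225:360,::-1],None,fx=5.5,fy=5.5,interpolation=2),alpha=1.8))
E
```

```text
17.9 [458.3 -96.6 106.3] yaw 1.1331 F [-0.2  0.3 -0.1] T [-0.011  0.006 -0.012] op -0.1 g 0.0
```

View pics/d.png

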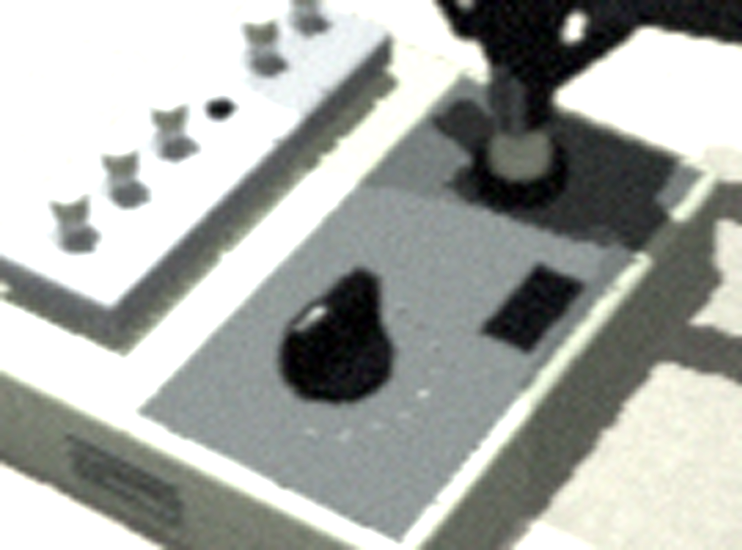

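The knob rests in its turned position, with its pointer around crop (310,318), and the fingertips are over the button at (520,150). I'll descend slowly.

Emit:
arm_command(deltas=[{"hand": 0,"tx": 0,"ty": 0,"tz": 3,"wx": 0,"wy": 0,"wz": 0},{"hand": 0,"tx": 0,"ty": 0,"tz": 3,"wx": 0,"wy": 0,"wz": 0},{"hand": 0,"tx": 0,"ty": 0,"tz": 2,"wx": 0,"wy": 0,"wz": 0},{"hand": 0,"tx": 0,"ty": 0,"tz": 0,"wx": 0,"wy": 0,"wz": 0}])

```text
clock: 18.45
eef_pos: [458.9, -96.9, 99.2]
tcp_rot: [-3.142, 0.0, 1.133]
contact_force: [-0.6, -0.0, 0.6]
opening: -0.003
grasp_force: 0.0
```

Emit:
arm_command(deltas=[{"hand": 0,"tx": 0,"ty": 0,"tz": 2,"wx": 0,"wy": 0,"wz": 0},{"hand": 0,"tx": 0,"ty": 0,"tz": 0,"wx": 0,"wy": 0,"wz": 0}])

```text
clock: 18.7
eef_pos: [458.9, -96.9, 97.2]
tcp_rot: [-3.141, 0.0, 1.133]
contact_force: [-0.6, -0.1, -0.2]
opening: 0.0
grasp_force: 0.0
```

Emit:
arm_command(deltas=[{"hand": 0,"tx": 0,"ty": 0,"tz": 2,"wx": 0,"wy": 0,"wz": 0},{"hand": 0,"tx": 0,"ty": 0,"tz": 0,"wx": 0,"wy": 0,"wz": 0}])

```text
clock: 18.95
eef_pos: [459.0, -96.9, 95.3]
tcp_rot: [-3.142, -0.0, 1.133]
contact_force: [-0.8, -0.5, 2.6]
opening: 0.002
grasp_force: 1.2
```

Emit:
arm_command(deltas=[{"hand": 0,"tx": 0,"ty": 0,"tz": 2,"wx": 0,"wy": 0,"wz": 0},{"hand": 0,"tx": 0,"ty": 0,"tz": 0,"wx": 0,"wy": 0,"wz": 0}])

```text
clock: 19.2
eef_pos: [459.0, -96.9, 93.2]
tcp_rot: [3.142, 0.0, 1.133]
contact_force: [-1.3, -1.1, 3.8]
opening: 0.004
grasp_force: 1.8
```

Emit:
arm_command(deltas=[{"hand": 0,"tx": 0,"ty": 0,"tz": 1,"wx": 0,"wy": 0,"wz": 0},{"hand": 0,"tx": 0,"ty": 0,"tz": 0,"wx": 0,"wy": 0,"wz": 0}])

```text
clock: 19.45
eef_pos: [459.0, -96.9, 92.3]
tcp_rot: [3.142, -0.0, 1.133]
contact_force: [-1.6, -0.6, 4.5]
opening: 0.001
grasp_force: 2.0
```

Emit:
arm_command(deltas=[{"hand": 0,"tx": 0,"ty": 0,"tz": 0.6,"wx": 0,"wy": 0,"wz": 0},{"hand": 0,"tx": 0,"ty": 0,"tz": 0,"wx": 0,"wy": 0,"wz": 0}])

```text
clock: 19.7
eef_pos: [459.0, -96.9, 91.7]
tcp_rot: [3.141, -0.0, 1.133]
contact_force: [-0.9, -0.8, 4.7]
opening: 0.004
grasp_force: 2.2
```

```bash
python3 s.py
```

```text
19.7 [459.  -96.9  91.7] yaw 1.1328 F [-0.9 -0.8  4.7] T [0.04  0.161 0.039] op 0.3 g 2.2
```

Emit:
arm_command(deltas=[{"hand": 0,"tx": 0,"ty": 0,"tz": 0.4,"wx": 0,"wy": 0,"wz": 0},{"hand": 0,"tx": 0,"ty": 0,"tz": 0,"wx": 0,"wy": 0,"wz": 0}])

```text
clock: 19.95
eef_pos: [459.0, -96.9, 91.3]
tcp_rot: [3.142, -0.0, 1.133]
contact_force: [-1.4, 0.4, 5.6]
opening: 0.002
grasp_force: 2.3
```

Emit:
arm_command(deltas=[{"hand": 0,"tx": 0,"ty": 0,"tz": 0.3,"wx": 0,"wy": 0,"wz": 0},{"hand": 0,"tx": 0,"ty": 0,"tz": 0,"wx": 0,"wy": 0,"wz": 0}])

```text
clock: 20.2
eef_pos: [459.0, -96.9, 91.0]
tcp_rot: [3.142, -0.0, 1.133]
contact_force: [-1.0, -0.4, 5.2]
opening: -0.002
grasp_force: 2.8
```

```bash
python3 s.py
```

```text
20.2 [459.  -96.9  91. ] yaw 1.1328 F [-1.  -0.4  5.2] T [ 0.012  0.181 -0.005] op -0.2 g 2.8
```

Emit:
arm_command(deltas=[{"hand": 0,"tx": 0,"ty": 0,"tz": 0.3,"wx": 0,"wy": 0,"wz": 0},{"hand": 0,"tx": 0,"ty": 0,"tz": 0,"wx": 0,"wy": 0,"wz": 0}])

```text
clock: 20.45
eef_pos: [459.0, -96.9, 91.0]
tcp_rot: [3.141, -0.0, 1.133]
contact_force: [-2.4, 0.9, 9.1]
opening: -0.002
grasp_force: 4.6
```

Emit:
arm_command(deltas=[{"hand": 0,"tx": 0,"ty": 0,"tz": 0.3,"wx": 0,"wy": 0,"wz": 0},{"hand": 0,"tx": 0,"ty": 0,"tz": 0,"wx": 0,"wy": 0,"wz": 0}])

```text
clock: 20.7
eef_pos: [459.1, -96.9, 90.9]
tcp_rot: [3.141, -0.0, 1.133]
contact_force: [-3.3, 0.6, 13.5]
opening: -0.0
grasp_force: 6.5
```

```bash
python3 s.py
```

```text
20.7 [459.1 -96.9  90.9] yaw 1.1328 F [-3.3  0.6 13.5] T [0.114 0.538 0.012] op -0.0 g 6.5
```

The hard stop at 91.0 shows the button is fully in. I'll retreat and check.

Emit:
arm_command(deltas=[{"hand": 0,"tx": 0,"ty": 0,"tz": -2,"wx": 0,"wy": 0,"wz": 0},{"hand": 0,"tx": 0,"ty": 0,"tz": -4,"wx": 0,"wy": 0,"wz": 0},{"hand": 0,"tx": 0,"ty": 0,"tz": -10,"wx": 0,"wy": 0,"wz": 0},{"hand": 0,"tx": 0,"ty": 0,"tz": -25,"wx": 0,"wy": 0,"wz": 0},{"hand": 0,"tx": 0,"ty": 0,"tz": -30,"wx": 0,"wy": 0,"wz": 0},{"hand": 0,"tx": 0,"ty": 0,"tz": -30,"wx": 0,"wy": 0,"wz": 0},{"hand": 0,"tx": 0,"ty": 0,"tz": 0,"wx": 0,"wy": 0,"wz": 0},{"hand": 0,"tx": 0,"ty": 0,"tz": 0,"wx": 0,"wy": 0,"wz": 0}])

```text
clock: 21.7
eef_pos: [458.5, -96.8, 191.0]
tcp_rot: [-3.141, 0.0, 1.133]
contact_force: [0.1, 0.5, 0.1]
opening: -0.005
grasp_force: 0.0
```

```bash
python3 s.py
python3 - <<'E'
from rig import imaging
import cv2
f=imaging.grab_frame("side");cv2.imwrite("pics/e.png",cv2.convertScaleAbs(cv2.resize(f["image"][190:290,225:360,::-1],None,fx=5.5,fy=5.5,interpolation=2),alpha=1.8))
E
```

```text
21.7 [458.5 -96.8 191. ] yaw 1.1328 F [0.1 0.5 0.1] T [-0.015  0.035  0.027] op -0.4 g 0.0
```

View pics/e.png

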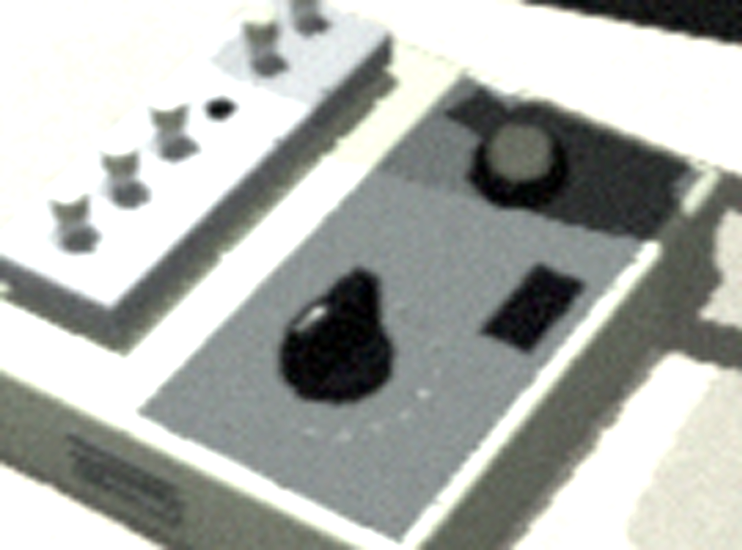

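The button is back up at (520,150), the knob hasn't moved, and the robot is clear. Handing in.

```bash
python3 -c "
from rig import r
print(r.sign_off())"
```

```text
the job is handed in; nothing more can be done
None
```

I turned the knob four clicks clockwise, counted by torque, and left it in the fourth notch; I then pressed the start button to its stop (about 13.5 N peak, above the suggested 5–6 N) and saw it come back up before handing in at about 22 s.

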